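Lock a transit case: hasp over the staple, drop pin through the loop

ROBOT

A 6-joint arm with a two-finger parallel gripper is mounted at the origin on the work surface. World frame = base frame: x ahead of the robot, y to its left, z up, the work surface at z = 0. Lengths are in m, angles in rad, forces in N, time in s.
With the tool pointing down it reaches from about 0.325 to 0.875 m from the base axis. Payload 4.4 kg.
Tool frame: the origin (TCP) lies at the very end of the fingers, on their centre line; the grasp point (between the pads) lies 19 mm behind it; z points along the fingers, y is the direction in which the jaws open and shut (so a half turn about z gives the same grasp; the last joint's range is limited). The gripper opens to 85 mm and grips with 20 to 120 N. Pads are 22 mm wide; open, the fingers measure 114 mm over their backs; the gripper's body (76 mm by 85 mm) begins 54 mm behind the grasp point. The pads swing forward as they close: fully open they stand 13 mm farther back than shut.
Start: joints at [-1.492, 0.207, 1.542, -0, 1.393, -0.15], TCP at [0.13, -0.56, 0.231] pointing down, gripper open.
Joint ranges: [-2.73, 2.73], [-0.86, 2.22], [0.23, 2.46], [-1.11, 4.25], [0.08, 2.63], [-2.82, 2.82]. Speed limits (rad/s): [2.79, 2.79, 3.14, 3.14, 3.14, 3.14].

INTERFACE

Orientations are given as a unit quaternion [x, y, z, w].
In Python, from workcell import r, vision gives the robot as it stands.
- The arm moves only by the shell command python3 -m inch 'ROWS' [OPENING]. ROWS is JSON, a list of rows, each a list of 2 entries, a list of its own where there are three numbers: the shift along the tool's x, y, z in cm, then the turn, a rotation vector about the tool's x, y, z in rad. A call has 1 to 8 rows; each row shifts and turns the commanded pose from where the row before left it, along the tool's axes as they then stand; what a row does not reach is not made up. A row lasts 1/8 s, in which the tool goes at most 62.5 mm and 10.7 degrees, less where a joint would pass 70% of its speed; a pose out of reach is approached as far as the arm can. A call is refused whole if a number of a shift passes 6.25 or a number of a turn 0.188, either way. A call with a gripper value outside its range is refused whole. OPENING is the closure in counts, from 0 (fully open) to 255 (shut), set as the call begins (- or left out, the last holds). The fingers move at their own pace and stop on an object; the grip force is fixed at half the most. Time passes only in rows, so rows that do not move let the fingers close. It gives the time, the measured TCP pose, the force and the opening at its end, in the units of the state.
- r.observe(): the state, without advancing time (a new reading comes with each control period).
- vision.grab_frame(name): name is "side" or "top" or "wrist"; returns a dict with "img" (400x640x3 uint8, red, green, blue), "fx", "fy", "cx", "cy" (pixels), "camera_from_world" (4x4, takes a point from world to camera coordinates). Camera axes: x right, y up, looking along -z (the intrinsics and any distortion apply to the point x, -y, -z); pixel columns grow to the right and rows downward; lengths in m; the calibration is good to about 2 mm. A picture is of the moment at which its call begins. There is no depth.
- r.finish_job(): hands the job in, once; it reports no verdict.
The state is a dict: "clock": time; "joint_pos": joint angles; "dq": joint speeds; "joint_torque": joint torques, N m; "position": TCP position; "orientation": TCP orientation; "contact_force": force on the tool from outside, world axes, zero at the start; "ft_torque": the same for the moment, N m; "width": opening from 0.0 (shut) to 1.0 (fully open).
Only numpy, scipy, OpenCV 4.12 (cv2) and the standard library are available. Lean on these libraries where they do the work, as an engineer would, in place of code of your own. Each camera call takes 0.05 s, during which the arm holds its last target. There are 200 camera calls.

TASK

The packed transit case is ready to leave: swing its steel hasp over from the lid until it lies fully flat on the sloping side with the staple standing up through its slot. Then take the drop pin (the long straight-handled one, not the short fat round-headed bolt) out of its wooden rest and drop it down the slope through the staple's loop until its collar rests on the staple, and let go. Leave the bolt and the boxed puzzles where they are.

Things in the scene. Friction and masses are not known exactly. Their poses are not given: they have to be found in the camera images.
- case: fixed plywood transit case, lid shut; origin at its underside, z up. Footprint x -102 to +105, y -131 to +131 mm. Flat top 160 mm up ends at x = +30; from there the whole +x side, which faces away from the robot, slopes down and out to the toe at x = +105, leaning 25 degrees from vertical. Hasp and staple are in the middle (y = 0) of this slope.
- staple: fixed steel U-shaped loop on the slope. Origin mid-opening; x straight out of the slope, y along the case's width, z up the slope (25 degrees from vertical, leaning back over the lid). 26 mm wide (y), 16 mm long (z -8 to +8), top at x = +18. The opening runs through along z: y -7 to +7, x up to +12; slope surface at x = -19, shut hasp's outer face at x = -11 mm.
- hasp_hinge (a point): middle of the hasp's hinge line, which runs along y near the top edge of the slope; fixed, axes as staple, 62 mm up the slope from the staple's origin and 5.5 mm off the slope
- hasp (a joint): hasp angle a in rad: 0 = shut, flat on the slope; 2.70 = straight up; more = leaning to the robot. Starts 2.45 to 3.0. From the hinge the strap points along (x = sin a, z = -cos a) in the staple's axes. Stiff hinge (0.07 N m): stays where left, push it all the way down (1 to 5 N).
- hasp_end (a point): free end of the hasp, on its middle line, mid-thickness; z along the strap to the hinge, x out of the face that is outside when shut (it looks at the robot while the hasp stands up). Steel strap 50 mm wide, 5 mm thick, end 112 mm from the hinge; slot 34 mm wide from 39 to 85 mm from the hinge, solid plate from 3 to 39 and 85 to 112 mm
- pin_mid (a point): half-way up the round steel drop pin, 70 mm above its tip; z along the pin to the handle end. 140 mm long, about 0.14 kg: shank 10 mm thick (0 to 50 mm above the tip, end tapered), collar 24 mm (50 to 58), handle 16 mm (58 to 140). Starts upright in pin_rest, collar on its top. Seated, the collar lies on the staple's upper edge and this point is 28 mm up the slope from the staple's origin.
- pin_tip (a point): the tip of the drop pin's shank, on its axis; z as for pin_mid
- pin_rest: fixed wooden block 70 x 70 x 55 mm with an upright 13 mm hole through its middle, in which the drop pin stands; origin at the centre of its underside. Left or right of the case.
- bolt_rest: like pin_rest, with a 21 mm hole, on the other side of the case, holding the bolt
- bolt_mid (a point): middle of the short steel bolt, a bystander: 98 mm long, 18 mm thick, round head 48 mm across; stands in bolt_rest, its top 103 mm above the table
- puzzle1_mid (a point): centre of a boxed puzzle lying flat, 75 x 110 x 50 mm (x, y, z), a bystander beyond the case
- puzzle2_mid (a point): centre of a second such boxed puzzle, a bystander beyond the case
Things that resemble listed ones, but are neither listed nor needed, are in the scene too. Leave any orange or purple look-alike of the part that bears pin_mid alone.

How it is judged:
By the outcome, as a careful person would: the job done as asked, in the order asked, and still so for the second after the job is handed in, with the robot touching nothing.
It also fails if it takes over 72 s, if anything falls off the work surface, if the arm or the gripper's body presses on something with over 40 N, if the wrist force passes 120 N, or if a joint passes its speed limit or range.

## Working session

There is one attempt and no reset: what is moved stays moved. The work goes in short steps, Python scripts to look and compute and a shell command to move; the robot and the scene stay as the last step left them, time stands still between calls to the robot, and variables do not carry over. Pictures are saved under pics/ and viewed, about 8 in all and at most 12, crops included, and the job is handed in when it is done.

```bash
ls; mkdir -p pics
cat > h.py <<'E'
from workcell import r, vision
import numpy as np, cv2, json
from scipy.spatial.transform import Rotation as R
def grab(n,f):
    d=vision.grab_frame(n); cv2.imwrite('pics/'+f+'.png',d['img'][:,:,::-1]); 
    np.savez('pics/'+f+'.npz',**d); return d
def load(f): return np.load('pics/'+f+'.npz',allow_pickle=True)
def proj(d,P):
    P=np.atleast_2d(P); T=d['camera_from_world']; c=P@T[:3,:3].T+T[:3,3]
    return np.c_[d['cx']+d['fx']*c[:,0]/-c[:,2], d['cy']-d['fy']*c[:,1]/-c[:,2]]
def ray(d,u,v):
    T=d['camera_from_world']; k=np.array([(u-d['cx'])/d['fx'],-(v-d['cy'])/d['fy'],-1])
    return -T[:3,:3].T@T[:3,3], T[:3,:3].T@k
def atz(d,u,v,z):
    o,k=ray(d,u,v); return o+k*(z-o[2])/k[2]
def tri(*l):
    A=np.zeros((3,3));b=np.zeros(3)
    for d,u,v in l:
        o,k=ray(d,u,v);k/=np.linalg.norm(k);M=np.eye(3)-np.outer(k,k);A+=M;b+=M@o
    return np.linalg.solve(A,b)
E
python3 - <<'E'
from h import *
for n in ['side','top','wrist']:
    d=grab(n,n+'0'); print(n,{k:(v if k!='img' else 0) for k,v in d.items()})
a=cv2.imread('pics/side0.png');b=cv2.imread('pics/top0.png')
print(r.observe())
E
```

```text
pics
side {'img': 0, 'fx': 413.1838564626667, 'fy': 413.1838564626667, 'cx': 318.8625315474717, 'cy': 204.23391989179868, 'camera_from_world': array([[ 0.97433532, -0.22464494, -0.01432984, -0.55077052],
       [ 0.12785376,  0.49988875,  0.85660064, -0.17132948],
       [-0.18526767, -0.83644838,  0.51578097, -0.8744145 ],
       [ 0.        ,  0.        ,  0.        ,  1.        ]])}
top {'img': 0, 'fx': 404.28181973049345, 'fy': 404.28181973049345, 'cx': 316.6558726722387, 'cy': 198.06100403084437, 'camera_from_world': array([[-0.00122376, -0.99998896, -0.00453649, -0.03901416],
       [ 0.99864153, -0.0014584 ,  0.05208614, -0.54835999],
       [-0.05209218, -0.00446658,  0.99863229, -1.19372398],
       [ 0.        ,  0.        ,  0.        ,  1.        ]])}
wrist {'img': 0, 'fx': 341.8524469432637, 'fy': 341.8524469432637, 'cx': 314.1197060199567, 'cy': 196.64099963215472, 'camera_from_world': array([[ 0.2263791 , -0.97403654, -0.00230485, -0.5737123 ],
       [ 0.92215802,  0.21508261, -0.32150282,  0.04009618],
       [ 0.31365123,  0.07065608,  0.94690582, -0.38072505],
       [ 0.        ,  0.        ,  0.        ,  1.        ]])}
{'clock': 0.15, 'joint_pos': array([-1.49248574e+00,  2.07303517e-01,  1.54261177e+00, -1.33245769e-05,
        1.39352179e+00, -1.50507119e-01]), 'dq': array([ 0.00141452, -0.00329503, -0.0061139 , -0.00082813, -0.00180424,
        0.00120984]), 'joint_torque': array([-1.31012680e-04, -3.83513296e+01, -2.92036790e+01, -2.93671083e-04,
        6.60044752e-03,  1.82213967e-05]), 'position': array([ 0.13035945, -0.55942432,  0.23035416]), 'orientation': array([ 9.93461886e-01,  1.14160551e-01,  2.67304646e-05, -9.21846724e-04]), 'contact_force': array([0.6381284 , 0.09972526, 0.18088826]), 'ft_torque': array([0.00605984, 0.03095079, 0.04417838]), 'width': 1.0003621582216116}
```

View pics/side0.png

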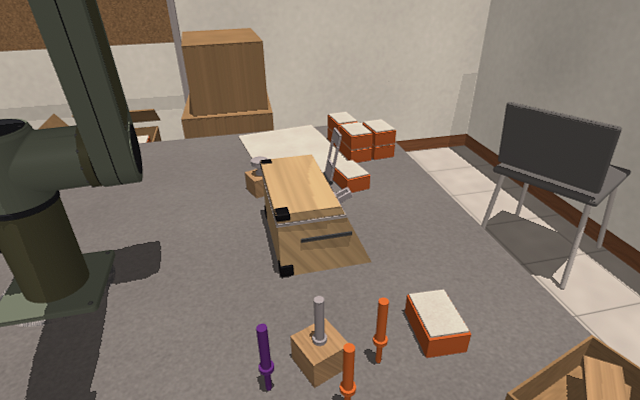

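View pics/top0.png

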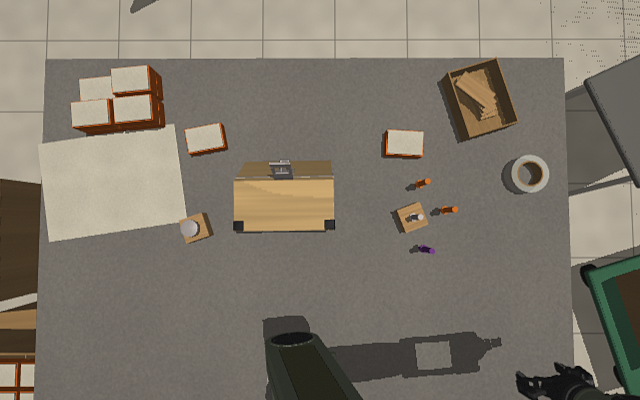

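The top view shows the case at columns 233–335, rows 160–232, with the hasp near (281,168). The steel pin stands in the wooden rest at (412,217). Possible mix-ups are the orange pins at (423,183) and (450,210), the purple pin at (425,249), and the bolt in its rest at (190,228). I choose the steel pin in the block, at side view (319,318), and check it in a crop.

Run:
```python
from h import *
a=cv2.imread('pics/side0.png');b=cv2.imread('pics/top0.png')
def cr(i,x,y,w,h): return cv2.resize(i[y:y+h,x:x+w],(400,300),interpolation=cv2.INTER_CUBIC)
o=np.vstack([np.hstack([cr(b,224,150,120,90),cr(b,385,170,80,60)]),np.hstack([cr(a,250,120,133,100),cr(a,253,285,120,90)])])
cv2.imwrite('pics/c1.png',o)
```

```text
(no output)
```

View pics/c1.png

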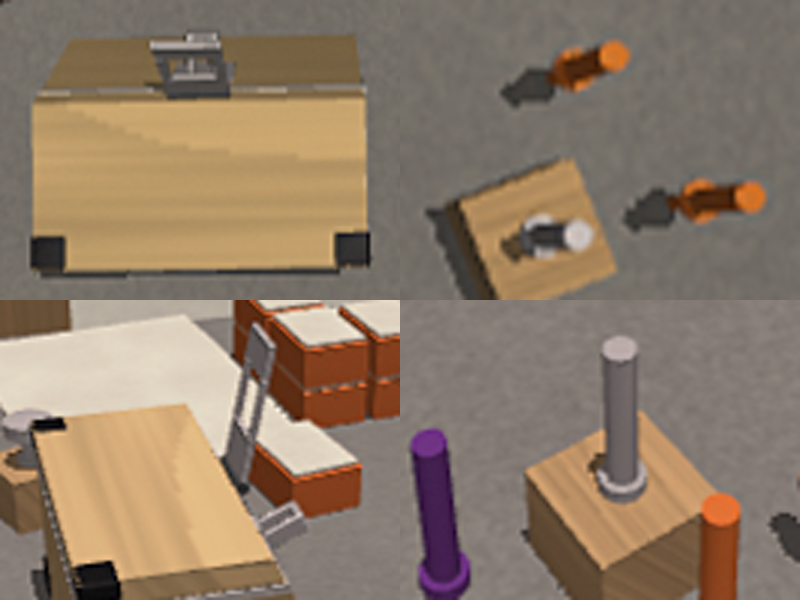

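```bash
cat >> h.py <<'E'
def casefit(obs):
    from scipy.optimize import least_squares
    def f(p):
        Rz=R.from_euler('z',p[2]).as_matrix()
        return np.concatenate([(proj(d,Rz@np.array(q)+[p[0],p[1],0])[0]-uv) for d,q,uv in obs])
    s=least_squares(f,[.53,0,0],loss='soft_l1'); return s.x,s.fun.reshape(-1,2)
c25,s25=np.cos(np.radians(25)),np.sin(np.radians(25))
E
python3 - <<'E'
from h import *
t=load('top0');s=load('side0')
obs=[(t,[-.102,.131,.16],[233.3,230.7]),(t,[-.102,-.131,.16],[335,229.8]),(t,[.03,.131,.16],[234.8,179.4]),(t,[.03,-.131,.16],[333.8,177.3]),
(t,[.105,.131,0],[244.4,161.4]),(t,[.105,-.131,0],[331,160.8]),(s,[-.102,.131,.16],[261.6,160.6]),(s,[.03,.131,.16],[312.5,154.3]),(s,[.105,-.131,0],[370.5,261])]
p,e=casefit(obs);print(p,np.round(e,1).tolist())
print('pin',atz(t,420.4,217,.145),tri((t,420.4,217),(s,319,299.4)),atz(t,413,216.3,.063))
print('bolt',atz(t,190,228,.103))
# staple top (side crop / top crop), hasp end
print('staple top bar guess', tri((t,224+203*.3,150+37*.3),(s,250+290*.3325,120+212*.3333)))
print('hasp end',tri((t,224+187*.3,150+46*.3),(s,250+262*.3325,120+27*.3333)))
E
```

```text
[0.56000954 0.0454857  0.00613232] [[0.8, -0.7], [-0.8, -0.5], [-0.5, 0.4], [-0.1, 1.7], [0.9, -1.1], [0.5, -1.1], [-2.1, -1.6], [-1.0, -1.0], [0.5, 0.6]]
pin [ 0.49074447 -0.31564176  0.145     ] [ 0.49263344 -0.31664156  0.14237755] [ 0.49317736 -0.31517642  0.063     ]
bolt [0.46140742 0.30967353 0.103     ]
staple top bar guess [0.64492156 0.04726219 0.11360353]
hasp end [0.61804794 0.04512307 0.2698276 ]
```

```bash
cat >> h.py <<'E'
def tool(t,yaw=0):  # tilt t deg: tool z=(-sin t,0,-cos t)
    t=np.radians(t);c,s=np.cos(t),np.sin(t)
    return R.from_euler('z',yaw)*R.from_matrix(np.array([[c,0,-s],[0,-1,0],[-s,0,-c]]).T)
def rows(targets,start=None):
    """targets: (pos,R,n). prints rounded rows (cm / rad), carrying rounding on"""
    o=r.observe(); p,q=(o['position'],R.from_quat(o['orientation'])) if start is None else start
    out=[]
    for P,Q,n in targets:
        P=np.array(P,float); p0,q0=p,q; rv=(q0.inv()*Q).as_rotvec()
        for i in range(1,n+1):
            pw=p0+(P-p0)*i/n; qw=q0*R.from_rotvec(rv*i/n)
            s=np.round(q.inv().apply(pw-p)*100,2); w=np.round((q.inv()*qw).as_rotvec(),3)
            p=p+q.apply(s/100); q=q*R.from_rotvec(w); out.append([s.tolist(),w.tolist()])
    for i in range(0,len(out),8): print(json.dumps(out[i:i+8]).replace('-0.0,','0,').replace('-0.0]','0]').replace(' ',''))
    print('end',p.round(4))
def st():
    o=r.observe(); print(round(o['clock'],2),o['position'].round(4),(R.from_quat(o['orientation']).as_matrix()[:,2]).round(3),o['contact_force'].round(1),o['joint_pos'].round(2),round(o['width'],2))
E
python3 - <<'E'
from h import *
rows([([.30,-.28,.30],tool(0),8),([.48,.0755,.30],tool(0),8)])
E
```

```text
[[[2.86,-2.92,-0.86],[0,0,0.029]],[[2.77,-3.01,-0.87],[0,0,0.028]],[[2.69,-3.08,-0.86],[-0.001,0,0.029]],[[2.59,-3.15,-0.87],[0.0,0,0.028]],[[2.51,-3.23,-0.87],[0,0,0.029]],[[2.41,-3.3,-0.87],[0,0,0.029]],[[2.32,-3.37,-0.86],[-0.001,0,0.028]],[[2.22,-3.43,-0.87],[0.0,0,0.029]]]
[[[2.25,-4.44,0],[0.0,0,0]],[[2.25,-4.45,0],[0.0,0,0]],[[2.25,-4.44,0],[0.0,0,0]],[[2.25,-4.44,0],[0.0,0,0]],[[2.24,-4.45,-0.01],[0.0,0,0]],[[2.25,-4.44,0.0],[0.0,0,0]],[[2.25,-4.45,0.0],[0.0,0,0]],[[2.25,-4.44,0.0],[0.0,0,0]]]
end [0.48   0.0755 0.3   ]
```

```bash
python3 -m inch '[[[2.9,-2.9,-0.9],[0,0,0.029]],[[2.8,-3.0,-0.9],[0,0,0.029]],[[2.7,-3.1,-0.9],[0,0,0.029]],[[2.6,-3.15,-0.9],[0,0,0.028]],[[2.5,-3.2,-0.9],[0,0,0.029]],[[2.4,-3.3,-0.9],[0,0,0.029]],[[2.3,-3.4,-0.9],[0,0,0.028]],[[2.2,-3.4,-0.7],[0,0,0.029]]]' 255
python3 -m inch '[[[2.25,-4.45,0],[0,0,0]],[[2.25,-4.45,0],[0,0,0]],[[2.25,-4.45,0],[0,0,0]],[[2.25,-4.45,0],[0,0,0]],[[2.25,-4.45,0],[0,0,0]],[[2.25,-4.45,0],[0,0,0]],[[2.25,-4.45,0],[0,0,0]],[[2.25,-4.45,0],[0,0,0]]]'
python3 - <<'E'
from h import *
d=grab('wrist','w1');st()
E
```

```text
clock: 1.15
position: [0.3011, -0.2796, 0.3015]
orientation: [1.0, -0.001, 0.0, 0.0]
contact_force: [0.7, -0.3, -0.1]
width: 0.005
clock: 2.15
position: [0.4814, 0.0765, 0.301]
orientation: [1.0, -0.0, -0.0, 0.0]
contact_force: [-0.4, -0.1, 0.1]
width: -0.007
2.2 [0.4832 0.0815 0.3009] [ 0.002  0.005 -1.   ] [1.5 2.7 0.6] [-0.01 -0.03  1.65  0.01  1.52  1.55] -0.0
```

View pics/w1.png

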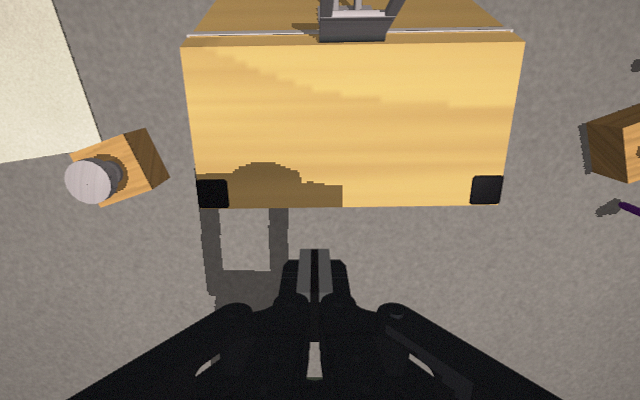

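The wrist view shows lid corners near (181,45), (525,42), (197,208) and (503,205). The hasp foot spans columns 318–386 at row 40, and the fingers are shut at (315,260).

Run:
```python
from h import *
w=load('w1');t=load('top0');s=load('side0')
for u,v in [(181,45),(525,42),(197,208),(503,205)]: print(atz(w,u,v,.16).round(4))
for u in (318,352,386): print(atz(w,u,40,.157).round(4))
obs=[(t,[-.102,.131,.16],[233.3,230.7]),(t,[-.102,-.131,.16],[335,229.8]),(t,[.105,.131,0],[244.4,161.4]),(t,[.105,-.131,0],[331,160.8]),(w,[.03,.131,.16],[181,45]),(w,[.03,-.131,.16],[525,42]),(w,[-.102,.131,.16],[197,208]),(w,[-.102,-.131,.16],[503,205])]
p,e=casefit(obs);print(p,np.round(e,1).tolist())
```

```text
[0.5911 0.1778 0.16  ]
[ 0.5928 -0.083   0.16  ]
[0.4588 0.1805 0.16  ]
[ 0.4613 -0.0896  0.16  ]
[0.5947 0.0738 0.157 ]
[0.5947 0.0478 0.157 ]
[0.5947 0.0218 0.157 ]
[0.56179947 0.04710902 0.00793718] [[0.3, -1.3], [-1.4, -1.3], [0.3, -1.6], [-0.1, -1.8], [-0.6, 0.5], [0.9, -0.0], [3.6, 0.1], [-5.6, 0.5]]
```

Run:
```python
from h import *
y=.0785;st()
rows([([.545,y,.228],tool(0),3),([.635,y,.228],tool(0),5),([.675,y,.206],tool(0),3),([.698,y,.158],tool(12),3),([.689,y,.117],tool(24),2)])
rows([([.674,y,.088],tool(32),2),([.659,y,.071],tool(35),2)],(np.array([.689,y,.117]),tool(24)))
```

```text
2.2 [0.4832 0.0815 0.3009] [ 0.002  0.005 -1.   ] [1.5 2.7 0.6] [-0.01 -0.03  1.65  0.01  1.52  1.55] -0.0
[[[2.06,0.12,2.43],[-0.002,-0.001,0.001]],[[2.06,0.11,2.43],[-0.002,0,0.001]],[[2.06,0.11,2.43],[-0.001,-0.001,0.001]],[[1.8,0.0,0.0],[0,0.0,0.0]],[[1.8,0.0,0.0],[0,0.0,0.0]],[[1.8,0.0,0.0],[0,0.0,0.0]],[[1.8,0.0,0.0],[0,0.0,0.0]],[[1.8,0.0,0.0],[0,0.0,0.0]]]
[[[1.33,0.0,0.73],[0,0.0,0.0]],[[1.33,0.0,0.74],[0,0.0,0.0]],[[1.34,0.0,0.73],[0,0.0,0.0]],[[0.77,0.0,1.6],[0,-0.07,0.0]],[[0.87,0.0,1.54],[0,-0.069,0.0]],[[0.98,0.01,1.48],[0,-0.07,0.0]],[[-0.01,0,2.1],[0,-0.105,0.0]],[[0.2,0,2.09],[0,-0.105,0.0]]]
end [0.689  0.0785 0.117 ]
[[[-0.1,0.0,1.63],[0.0,-0.07,0.0]],[[0.02,0.0,1.63],[0.0,-0.07,0.0]],[[-0.18,0.0,1.12],[0.0,-0.026,0.0]],[[-0.16,0.0,1.12],[0.0,-0.026,0.0]]]
end [0.659  0.0785 0.071 ]
```

```bash
python3 -m inch '[[[2.1,0,2.43],[0,0,0]],[[2.1,0,2.43],[0,0,0]],[[2.1,0,2.43],[0,0,0]],[[0,0,0],[0,0,0]],[[0,0,0],[0,0,0]]]'
```

```text
clock: 2.82
position: [0.5437, 0.0747, 0.2288]
orientation: [1.0, -0.001, -0.0, -0.0]
contact_force: [0.8, -0.2, 0.4]
width: 0.0
```

```bash
python3 -m inch '[[[1.8,-0.19,0],[0,0,0]],[[1.8,-0.19,0],[0,0,0]],[[1.8,0,0],[0,0,0]],[[1.8,0,0],[0,0,0]],[[1.8,0,0],[0,0,0]],[[1.33,0,0.73],[0,0,0]],[[1.33,0,0.73],[0,0,0]],[[1.33,0,0.73],[0,0,0]]]'
python3 -m inch '[[[0.8,0,1.6],[0,-0.07,0]],[[0.9,0,1.55],[0,-0.07,0]],[[1.0,0,1.5],[0,-0.07,0]],[[0,0,2.1],[0,-0.105,0]],[[0.2,0,2.1],[0,-0.105,0]],[[0,0,0],[0,0,0]]]'
python3 - <<'E'
from h import *
st();a=grab('side','s1')['img'][120:220,270:400];b=grab('top','t1')['img'][120:220,220:350]
cv2.imwrite('pics/c2.png',cv2.resize(np.hstack([a,b]),None,fx=3,fy=3,interpolation=cv2.INTER_CUBIC)[:,:,::-1])
E
```

```text
clock: 3.82
position: [0.6743, 0.0785, 0.2061]
orientation: [1.0, -0.001, -0.0, 0.0]
contact_force: [-0.6, -0.1, 0.7]
width: -0.002
clock: 4.58
position: [0.6872, 0.0783, 0.1107]
orientation: [0.977, -0.001, -0.212, -0.0]
contact_force: [-1.0, -0.1, -0.7]
width: 0.0
4.58 [0.6872 0.0783 0.1107] [-0.415  0.001 -0.91 ] [-1.  -0.1 -0.7] [-0.01  0.85  0.9  -0.    1.82  1.56] 0.0
```

View pics/c2.png

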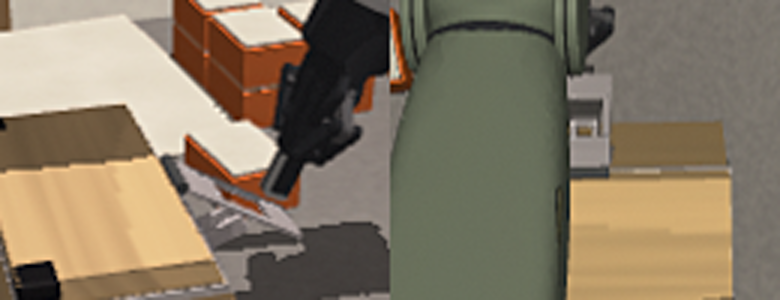

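```bash
python3 -m inch '[[[-0.1,0,1.5],[0,-0.07,0]],[[0,0,1.5],[0,-0.07,0]],[[-0.2,0,1.0],[0,-0.026,0]],[[-0.2,0,1.0],[0,-0.026,0]],[[0,0,0],[0,0,0]]]'
python3 - <<'E'
from h import *
st(); p=r.observe()['position']
n=np.array([c25,0,s25]);rows([(p-.012*n,tool(35),6)])
E
```

```text
clock: 5.3
position: [0.6598, 0.0786, 0.0759]
orientation: [0.953, -0.001, -0.301, -0.0]
contact_force: [0.2, 0.1, -0.4]
width: -0.003
5.3 [0.6598 0.0786 0.0759] [-0.575  0.001 -0.818] [ 0.2  0.1 -0.4] [-0.01  0.97  0.83 -0.01  1.95  1.56] -0.0
[[[-0.1,0.0,0.17],[0,0.0,0]],[[-0.1,0.0,0.18],[0,0.001,0]],[[-0.1,0.0,0.17],[0,0,0]],[[-0.1,0.0,0.17],[0,0.0,-0.001]],[[-0.1,0.0,0.18],[-0.001,0.0,0.0]],[[-0.1,0.0,0.17],[0.0,0.001,0.0]]]
end [0.6489 0.0786 0.0708]
```

```bash
python3 -m inch '[[[-0.1,0,0.17],[0,0,0]],[[-0.1,0,0.17],[0,0,0]],[[-0.1,0,0.17],[0,0,0]],[[-0.1,0,0.17],[0,0,0]]]'
python3 -m inch '[[[-0.1,0,0.17],[0,0,0]],[[-0.1,0,0.17],[0,0,0]],[[0,0,0],[0,0,0]]]'
```

```text
clock: 5.8
position: [0.6532, 0.0785, 0.0726]
orientation: [0.954, -0.001, -0.301, -0.0]
contact_force: [0.2, -0.2, -0.2]
width: -0.0
clock: 6.18
position: [0.6493, 0.0785, 0.0708]
orientation: [0.953, -0.001, -0.302, -0.0]
contact_force: [0.6, 1.1, 0.6]
width: 0.002
```

```bash
python3 -m inch '[[[-0.1,0,0.17],[0,0,0]],[[0,0,0],[0,0,0]]]'
python3 -m inch '[[[-0.1,0,0.17],[0,0,0]],[[0,0,0],[0,0,0]]]'
```

```text
clock: 6.42
position: [0.6477, 0.0785, 0.07]
orientation: [0.953, -0.001, -0.301, -0.0]
contact_force: [0.8, 0.6, 0.2]
width: -0.0
clock: 6.68
position: [0.6458, 0.0785, 0.0692]
orientation: [0.954, -0.001, -0.301, -0.0]
contact_force: [-0.1, -0.5, -0.2]
width: -0.002
```

```bash
python3 -m inch '[[[-0.1,0,0.17],[0,0,0]],[[0,0,0],[0,0,0]]]'
python3 -m inch '[[[-0.1,0,0.17],[0,0,0]],[[0,0,0],[0,0,0]]]'
python3 - <<'E'
from h import *
st();a=grab('side','s2')['img'][130:210,300:380];b=grab('wrist','w2')['img']
cv2.imwrite('pics/c3.png',np.hstack([cv2.resize(a,(400,400),interpolation=cv2.INTER_CUBIC),b[:,120:520]])[:,:,::-1])
E
```

```text
clock: 6.92
position: [0.6451, 0.0785, 0.0689]
orientation: [0.954, -0.001, -0.3, -0.0]
contact_force: [4.4, -0.1, -0.2]
width: -0.001
clock: 7.18
position: [0.6447, 0.0785, 0.0688]
orientation: [0.955, -0.001, -0.298, -0.0]
contact_force: [7.0, 0.2, 1.8]
width: -0.002
7.17 [0.6447 0.0785 0.0688] [-0.569  0.001 -0.822] [7.  0.2 1.8] [-0.01  0.94  0.9  -0.    1.91  1.56] -0.0
```

View pics/c3.png

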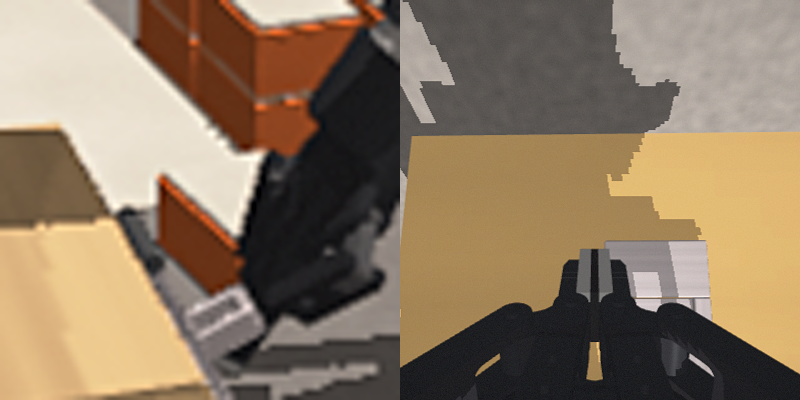

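```bash
python3 -m inch '[[[-0.1,0,0.17],[0,0,0]],[[0,0,0],[0,0,0]]]'
python3 -m inch '[[[1.0,0,-1.7],[0,0,0]],[[2.0,0,-3.4],[0,0,0]],[[2.0,1.0,-3.4],[0,0,0]],[[1.0,2.0,-3.0],[0,0,0]],[[0,0,0],[0,0,0]],[[0,0,0],[0,0,0]]]'
python3 - <<'E'
from h import *
st();a=grab('side','s3')['img'][130:210,300:380];b=grab('wrist','w3')['img'];
cv2.imwrite('pics/c4.png',np.hstack([cv2.resize(a,(300,300),interpolation=cv2.INTER_CUBIC),cv2.resize(b[100:340,200:600],(500,300))])[:,:,::-1])
E
```

```text
clock: 7.52
position: [0.6445, 0.0784, 0.0687]
orientation: [0.955, -0.001, -0.296, -0.0]
contact_force: [11.3, 1.1, 3.5]
width: -0.001
clock: 8.28
position: [0.7547, 0.0488, 0.1252]
orientation: [0.953, -0.0, -0.303, -0.0]
contact_force: [0.5, 0.3, -0.3]
width: -0.003
8.28 [0.7547 0.0488 0.1252] [-0.577  0.001 -0.817] [ 0.5  0.3 -0.3] [-0.04  1.23  0.26 -0.03  2.27  1.52] -0.0
```

View pics/c4.png

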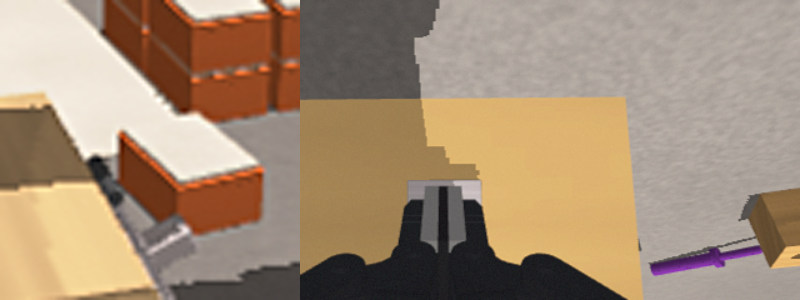

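Run:
```python
from h import *
w=load('w3');n=np.array([c25,0,s25]);u=np.array([-s25,0,c25])
for cx in (.560,.562):
  E0=np.array([cx+.03,0,.16])
  for uu in (285.6,344.8):
    o,k=ray(w,uu,244.8); P=o+k*(.008-(o-E0)@n)/(k@n); print(P.round(4),'down slope from edge',-(P-E0)@u)
rows([([.71,.049,.28],tool(20),4),([.53,.0475,.31],tool(-5),4)])
```

```text
[0.6472 0.0739 0.0562] down slope from edge 0.11823419799970808
[0.6472 0.0237 0.0562] down slope from edge 0.11825002983336554
[0.6488 0.0738 0.0571] down slope from edge 0.11729638743541025
[0.6488 0.0239 0.0571] down slope from edge 0.11731212103518301
[[[-3.13,0.01,-2.51],[0,0.067,0.0]],[[-2.96,0.01,-2.7],[0,0.066,0.0]],[[-2.77,0.01,-2.9],[0,0.067,0.0]],[[-2.57,0.0,-3.08],[0,0.066,0.0]],[[-4.49,0.04,0.84],[0,0.109,0]],[[-4.54,0.04,0.34],[0,0.109,0]],[[-4.56,0.04,-0.15],[0,0.11,0]],[[-4.52,0.04,-0.66],[0,0.109,0]]]
end [0.53   0.0475 0.31  ]
```

```bash
python3 -m inch '[[[-3.1,0,-2.5],[0,0.067,0]],[[-3.0,0,-2.7],[0,0.067,0]],[[-2.8,0,-2.9],[0,0.067,0]],[[-2.6,0,-3.1],[0,0.067,0]],[[-4.5,0,0.8],[0,0.109,0]],[[-4.5,0,0.3],[0,0.109,0]],[[-4.5,0,-0.2],[0,0.109,0]],[[-4.5,0,-0.7],[0,0.109,0]]]'
python3 -m inch '[[[0,0,0],[0,0,0]],[[0,0,0],[0,0,0]],[[0,0,0],[0,0,0]]]'
python3 - <<'E'
from h import *
st();b=grab('wrist','w4')['img'];print(load('w4')['camera_from_world'].round(3).tolist())
w=load('w4');n=np.array([c25,0,s25]);u=np.array([-s25,0,c25])
S=np.array([.5912,.0488,.16])-.068*u+.019*n; print(S,proj(w,[S,S+.018*n,S+.018*n+.008*u]).round(1))
c=proj(w,S)[0].astype(int);print(c); x0=max(0,c[0]-80);y0=max(0,c[1]-60)
cv2.imwrite('pics/c5.png',cv2.resize(b[y0:y0+120,x0:x0+160],(800,600),interpolation=cv2.INTER_CUBIC)[:,:,::-1]);print(x0,y0)
E
```

```text
clock: 9.38
position: [0.5283, 0.0496, 0.3116]
orientation: [0.999, 0.0, 0.047, -0.0]
contact_force: [0.2, -0.6, 1.6]
width: 0.0
clock: 9.75
position: [0.533, 0.0488, 0.312]
orientation: [0.999, -0.0, 0.046, 0.0]
contact_force: [0.0, -0.0, 0.2]
width: 0.003
9.75 [0.533  0.0488 0.312 ] [ 0.092 -0.    -0.996] [ 0.  -0.   0.2] [-0.07  0.01  1.6   0.01  1.45  1.5 ] 0.0
[[-0.001, -1.0, -0.0, 0.05], [0.972, -0.001, -0.234, -0.479], [0.234, -0.001, 0.972, -0.589], [0.0, 0.0, 0.0, 1.0]]
[0.63715789 0.0488     0.10640082] [[314.3  79.5]
 [314.3  60.7]
 [314.3  63.4]]
[314  79]
234 19
```

View pics/c5.png

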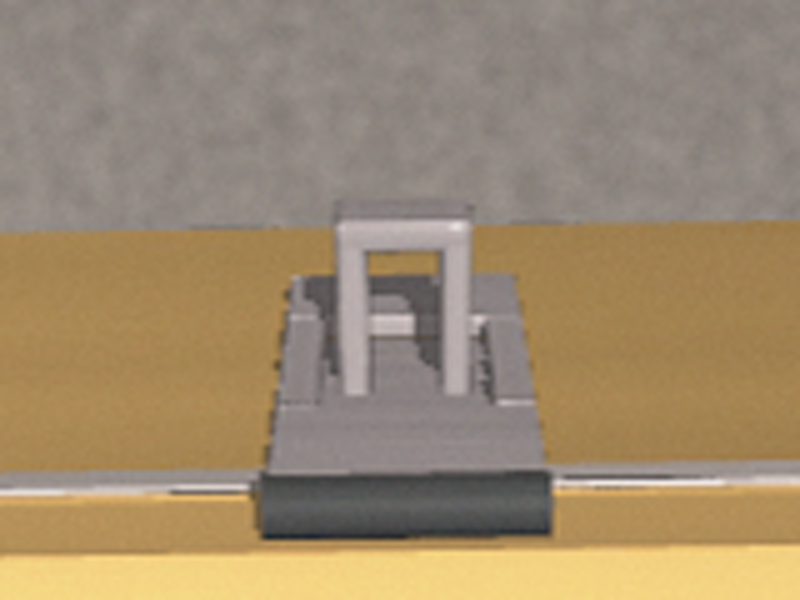

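The staple stands through the slot, and the hasp lies flat on the slope with its foot at rows 470–535 of the crop. The staple's face is centred at crop column 404, which is u=314.8. Its top edge is at v=63.4, exactly as predicted. Next is the pin.

Run:
```python
from h import *
n=np.array([c25,0,s25]);u=np.array([-s25,0,c25]);S=np.array([.637,.0483,.1064])
print(proj(load('s3'),[S+.018*n+.008*u+[0,-.013,0],S+.018*n-.008*u+[0,-.013,0]]).round(1),'obs 346.7,188 / 351,193')
rows([([.42,-.313,.26],tool(0,0.0),8)])
```

```text
[[350.1 189.9]
 [352.8 195. ]] obs 346.7,188 / 351,193
[[[-1.46,4.52,0.52],[0.0,-0.011,0]],[[-1.46,4.52,0.53],[0,-0.012,0]],[[-1.45,4.53,0.54],[0,-0.011,0]],[[-1.45,4.52,0.57],[0,-0.012,-0.001]],[[-1.44,4.52,0.58],[0,-0.011,0.0]],[[-1.44,4.52,0.6],[0.0,-0.012,0.0]],[[-1.43,4.52,0.61],[0.0,-0.011,0.0]],[[-1.42,4.52,0.63],[0.0,-0.011,0]]]
end [ 0.42  -0.313  0.26 ]
```

```bash
python3 -m inch '[[[-1.4,4.5,0.55],[0,-0.012,0]],[[-1.4,4.5,0.55],[0,-0.012,0]],[[-1.4,4.5,0.55],[0,-0.012,0]],[[-1.4,4.5,0.55],[0,-0.011,0]],[[-1.4,4.5,0.6],[0,-0.011,0]],[[-1.4,4.5,0.6],[0,-0.011,0]],[[-1.4,4.5,0.6],[0,-0.011,0]],[[-1.4,4.5,0.6],[0,-0.011,0]]]' 0
python3 -m inch '[[[0,0,0],[0,0,0]],[[0,0,0],[0,0,0]],[[0,0,0],[0,0,0]]]'
python3 - <<'E'
from h import *
st();b=grab('wrist','w5')['img'];w=load('w5')
print(proj(w,[[.492,-.316,.145],[.492,-.316,.063]]).round(1))
cv2.imwrite('pics/c6.png',b[:,:,::-1])
E
```

```text
clock: 10.8
position: [0.4223, -0.3138, 0.2593]
orientation: [1.0, -0.001, -0.0, -0.0]
contact_force: [-0.0, -0.2, 0.3]
width: 1.004
clock: 11.18
position: [0.4226, -0.3105, 0.26]
orientation: [1.0, 0.0, 0.0, -0.0]
contact_force: [-0.2, -0.1, 0.5]
width: 0.996
11.18 [ 0.4226 -0.3105  0.26  ] [ 0.  0. -1.] [-0.2 -0.1  0.5] [-0.8   0.08  1.63  0.    1.44  0.77] 1.0
[[322.2 101.8]
 [320.4  96.8]]
```

View pics/c6.png

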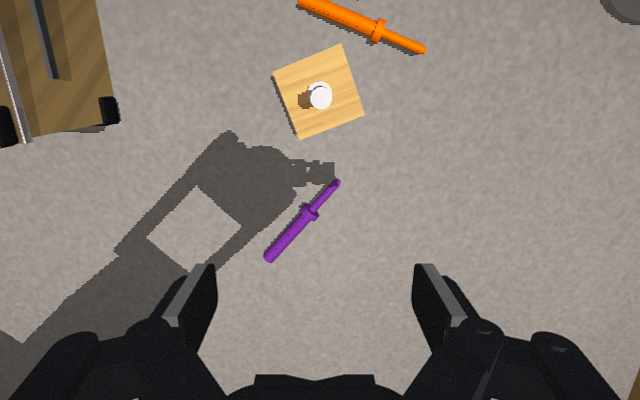

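The steel pin's top is at (321,95), straight below the camera in the wooden block. The purple pin at (305,220) and the orange one at (363,20) are clear of the planned finger positions.

Run:
```python
from h import *
w=load('w5');P=atz(w,321,95,.145);print(P,[tri((w,321,95),(load('top0'),420.4,217))],P[:2],atz(w,318.5,91.5,.055)) 
rows([([*P[:2],.22],tool(0),3),([*P[:2],.118],tool(0),4)])
```

```text
[ 0.49675721 -0.31506386  0.145     ] [array([ 0.49370804, -0.31566179,  0.14260562])] [ 0.49675721 -0.31506386] [ 0.49655137 -0.31429408  0.055     ]
[[[2.47,0.16,1.34],[0,0,0.0]],[[2.48,0.16,1.34],[0,0,0.0]],[[2.47,0.15,1.34],[0,0,0.001]],[[0,0.0,2.55],[0,0,0]],[[0,0.0,2.55],[0,0,0]],[[0,0.0,2.55],[0,0,0]],[[0,0.0,2.55],[0,0,0]]]
end [ 0.4968 -0.315   0.118 ]
```

```bash
python3 -m inch '[[[2.4,0.16,1.3],[0,0,0]],[[2.4,0.16,1.3],[0,0,0]],[[2.5,0.15,1.4],[0,0,0]],[[0,0,2.5],[0,0,0]],[[0,0,2.5],[0,0,0]],[[0,0,2.5],[0,0,0]],[[0,0,2.5],[0,0,0]],[[0,0,0],[0,0,0]]]'
python3 -m inch '[[[0,0,0],[0,0,0]],[[0,0,0],[0,0,0]]]'
```

```text
clock: 12.22
position: [0.4937, -0.3137, 0.1179]
orientation: [1.0, 0.0, -0.002, -0.002]
contact_force: [0.3, -0.1, -0.5]
width: 0.999
clock: 12.48
position: [0.4959, -0.3166, 0.1219]
orientation: [1.0, -0.0, 0.001, 0.001]
contact_force: [-0.5, 0.8, -0.4]
width: 0.997
```

```bash
python3 -m inch '[[[0,-0.1,0.4],[0,0,0]],[[0,0,0.4],[0,0,0]],[[0,0,0],[0,0,0]]]'
python3 -m inch '[[[0,0,0],[0,0,0]],[[0,0,0],[0,0,0]],[[0,0,0],[0,0,0]],[[0,0,0],[0,0,0]],[[0,0,0],[0,0,0]],[[0,0,0],[0,0,0]]]' 255
```

```text
clock: 12.85
position: [0.4944, -0.3147, 0.1115]
orientation: [1.0, -0.001, -0.0, -0.0]
contact_force: [-0.9, -1.5, -1.2]
width: 0.999
clock: 13.6
position: [0.495, -0.3152, 0.1123]
orientation: [1.0, -0.001, 0.0, 0.0]
contact_force: [-0.5, 0.4, 1.1]
width: 0.169
```

Run:
```python
from h import *
n=np.array([c25,0,s25]);u=np.array([-s25,0,c25]);S=np.array([.637,.0483,.1064])
rows([([.495,-.315,.30],tool(0),5),([.555,.0483,.31],tool(-20),9),(S+.15*u+.003*n,tool(-25,.006),3)])
```

```text
[[[0.0,0,-3.75],[0.0,0,0]],[[0.0,0,-3.76],[0.0,0,0]],[[0.01,-0.01,-3.75],[0.0,0,-0.001]],[[0,0.0,-3.76],[0.0,0,0.0]],[[0.0,0,-3.75],[0.0,-0.001,0]],[[0.67,-4.04,-0.11],[0.0,0.039,0]],[[0.67,-4.03,-0.09],[0.0,0.039,0]],[[0.67,-4.04,-0.06],[0.0,0.039,0]]]
[[[0.67,-4.04,-0.04],[0.0,0.038,0]],[[0.68,-4.03,-0.01],[0.0,0.039,0]],[[0.67,-4.04,0.02],[0.0,0.039,0]],[[0.68,-4.04,0.04],[0.0,0.039,0]],[[0.67,-4.04,0.07],[0.0,0.039,0]],[[0.67,-4.03,0.1],[0.0,0.039,0]],[[-0.09,0,2.32],[0.001,0.029,-0.002]],[[-0.16,0,2.32],[0.001,0.029,-0.002]]]
[[[-0.22,0,2.31],[0.001,0.029,-0.002]]]
end [0.5763 0.0483 0.2437]
```

```bash
python3 -m inch '[[[0,0,-2],[0,0,0]],[[0,0,-4],[0,0,0]],[[0,0,-4.4],[0,0,0]],[[0,0,-4.2],[0,0,0]],[[0,0,-4.2],[0,0,0]],[[0.67,-4.0,-0.1],[0,0.039,0]],[[0.67,-4.0,-0.1],[0,0.039,0]],[[0.67,-4.0,-0.06],[0,0.039,0]]]'
python3 -m inch '[[[0.67,-4.0,0],[0,0.039,0]],[[0.67,-4.0,0],[0,0.039,0]],[[0.67,-4.0,0],[0,0.039,0]],[[0.67,-4.0,0.05],[0,0.039,0]],[[0.67,-4.0,0.1],[0,0.039,0]],[[0.67,-4.0,0.1],[0,0.039,0]],[[0,0,0],[0,0,0]],[[0,0,0],[0,0,0]]]'
python3 - <<'E'
from h import *
st()
n=np.array([c25,0,s25]);u=np.array([-s25,0,c25]);S=np.array([.637,.0483,.1064])
rows([(S+.15*u+.003*n,tool(-25,.006),3)])
E
```

```text
clock: 14.6
position: [0.5146, -0.1937, 0.3029]
orientation: [0.998, -0.001, 0.059, -0.0]
contact_force: [1.2, 0.0, -2.1]
width: 0.169
clock: 15.6
position: [0.5546, 0.0448, 0.309]
orientation: [0.985, -0.0, 0.174, 0.0]
contact_force: [0.5, 0.4, -1.6]
width: 0.166
15.6 [0.5546 0.0448 0.309 ] [ 0.343 -0.001 -0.939] [ 0.5  0.4 -1.6] [-0.09 -0.11  1.75  0.03  1.15  1.47] 0.17
[[[-0.07,-0.12,2.3],[0.001,0.029,-0.002]],[[-0.13,-0.11,2.29],[0.001,0.029,-0.002]],[[-0.2,-0.12,2.28],[0.001,0.029,-0.002]]]
end [0.5763 0.0483 0.2437]
```

```bash
python3 -m inch '[[[-0.1,-0.12,2.3],[0,0.029,-0.002]],[[-0.1,-0.12,2.3],[0,0.029,-0.002]],[[-0.2,-0.12,2.3],[0,0.029,-0.002]],[[0,0,0],[0,0,0]],[[0,0,0],[0,0,0]]]'
python3 - <<'E'
from h import *
st();a=grab('side','s4')['img'];b=grab('wrist','w6')['img'];w=load('w6')
n=np.array([c25,0,s25]);u=np.array([-s25,0,c25]);S=np.array([.637,.0483,.1064])
print('staple pred w',proj(w,[S+.018*n+.008*u]).round(1))
o=r.observe();q=R.from_quat(o['orientation']);tip=o['position']+q.apply([0,0,.1073]);print('tip',tip,proj(w,tip).round(1),proj(load('s4'),tip).round(1), (tip-S)@n,(tip-S)@u)
cv2.imwrite('pics/c7.png',np.hstack([cv2.resize(a[130:230,290:390],(400,400),interpolation=cv2.INTER_CUBIC),cv2.resize(b[20:260,215:455],(400,400),interpolation=cv2.INTER_CUBIC)])[:,:,::-1])
E
```

```text
clock: 16.23
position: [0.5776, 0.0475, 0.245]
orientation: [0.976, 0.002, 0.218, 0.001]
contact_force: [0.5, -0.7, -1.6]
width: 0.17
16.23 [0.5776 0.0475 0.245 ] [ 0.425 -0.001 -0.905] [ 0.5 -0.7 -1.6] [-0.09 -0.06  1.86  0.05  0.9   1.46] 0.17
staple pred w [[313.7 168.8]]
tip [0.62383286 0.04779812 0.14886317] [[314.3 195.3]] [[338.  178.3]] 0.00601223048846509 0.04404937576834858
```

View pics/c7.png

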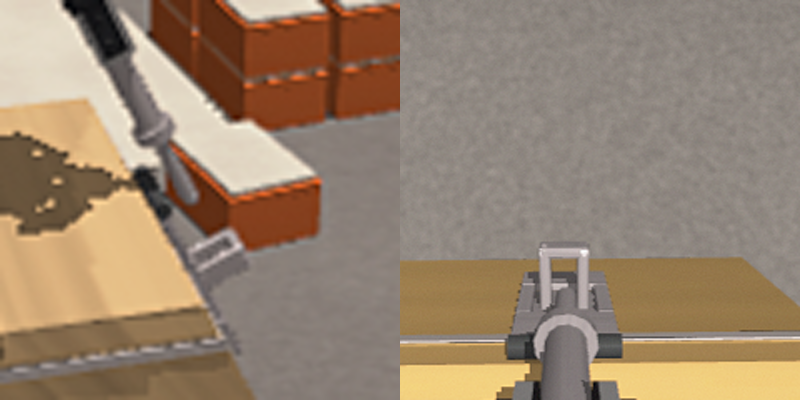

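```bash
python3 -m inch '[[[-0.2,-0.1,0.7],[0,0,0]],[[-0.15,-0.05,0.8],[0,0,0]],[[0,0,0.9],[0,0,0]],[[0,0,0],[0,0,0]],[[0,0,0],[0,0,0]]]'
python3 - <<'E'
from h import *
st();a=grab('side','s5')['img'];b=grab('wrist','w7')['img']
n=np.array([c25,0,s25]);u=np.array([-s25,0,c25]);S=np.array([.637,.0483,.1064])
o=r.observe();q=R.from_quat(o['orientation']);tip=o['position']+q.apply([0,0,.1073]);print('tip',tip,(tip-S)@n,(tip-S)@u)
cv2.imwrite('pics/c8.png',np.hstack([cv2.resize(a[150:210,310:370],(400,400),interpolation=cv2.INTER_CUBIC),cv2.resize(b[130:230,265:365],(400,400),interpolation=cv2.INTER_CUBIC)])[:,:,::-1])
E
```

```text
clock: 16.95
position: [0.584, 0.05, 0.2206]
orientation: [0.976, 0.002, 0.217, 0.001]
contact_force: [-0.1, -0.7, -0.5]
width: 0.173
16.95 [0.584  0.05   0.2206] [ 0.424 -0.    -0.906] [-0.1 -0.7 -0.5] [-0.08 -0.02  1.87  0.05  0.85  1.46] 0.17
tip [0.62979589 0.04996357 0.12396296] 0.0008932856427417699 0.018962032755960936
```

View pics/c8.png

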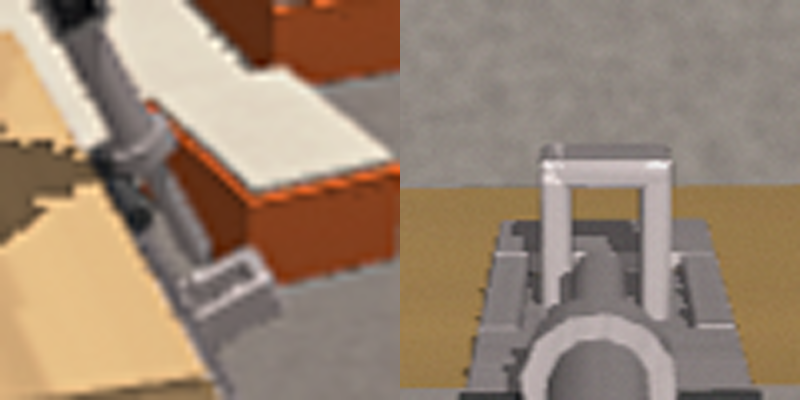

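```bash
python3 -m inch '[[[0.1,0.12,0.4],[0,0,0]],[[0,0,0.5],[0,0,0]],[[0,0,0.5],[0,0,0]],[[0,0,0.5],[0,0,0]],[[0,0,0],[0,0,0]]]'
python3 - <<'E'
from h import *
st()
n=np.array([c25,0,s25]);u=np.array([-s25,0,c25]);S=np.array([.637,.0483,.1064])
o=r.observe();q=R.from_quat(o['orientation']);tip=o['position']+q.apply([0,0,.1073]);print('tip',tip,(tip-S)@n,(tip-S)@u)
E
```

```text
clock: 17.68
position: [0.5932, 0.0487, 0.2037]
orientation: [0.976, 0.002, 0.217, 0.001]
contact_force: [1.1, 0.1, -1.2]
width: 0.17
17.68 [0.5932 0.0487 0.2037] [ 0.424 -0.    -0.905] [ 1.1  0.1 -1.2] [-0.08  0.02  1.87  0.05  0.81  1.46] 0.17
tip [0.6387679 0.04871   0.1065015] 0.0016451550639276851 -0.0006551589912858538
```

```bash
python3 -m inch '[[[0,0,0.6],[0,0,0]],[[0,0,0.6],[0,0,0]],[[0,0,0.6],[0,0,0]],[[0,0,0],[0,0,0]]]'
python3 -m inch '[[[0,0,0.6],[0,0,0]],[[0,0,0.6],[0,0,0]],[[0,0,0.4],[0,0,0]],[[0,0,0],[0,0,0]],[[0,0,0],[0,0,0]]]'
python3 - <<'E'
from h import *
st();a=grab('side','s6')['img'];b=grab('wrist','w8')['img']
n=np.array([c25,0,s25]);u=np.array([-s25,0,c25]);S=np.array([.637,.0483,.1064])
o=r.observe();q=R.from_quat(o['orientation']);tip=o['position']+q.apply([0,0,.1073]);print('tip',tip,(tip-S)@n,(tip-S)@u)
cv2.imwrite('pics/c9.png',np.hstack([cv2.resize(a[150:210,310:370],(400,400),interpolation=cv2.INTER_CUBIC),cv2.resize(b[130:230,265:365],(400,400),interpolation=cv2.INTER_CUBIC)])[:,:,::-1])
E
```

```text
clock: 18.18
position: [0.6008, 0.0487, 0.1872]
orientation: [0.976, 0.002, 0.217, 0.001]
contact_force: [2.0, 0.2, -2.1]
width: 0.168
clock: 18.8
position: [0.6066, 0.0488, 0.1723]
orientation: [0.976, 0.002, 0.216, 0.001]
contact_force: [0.2, -0.4, -3.1]
width: 0.169
18.8 [0.6066 0.0488 0.1723] [ 0.422 -0.    -0.906] [ 0.2 -0.4 -3.1] [-0.08  0.09  1.87  0.05  0.75  1.46] 0.17
tip [0.65199414 0.04880945 0.07518911] 0.0003990145706097663 -0.034623474285069115
```

View pics/c9.png

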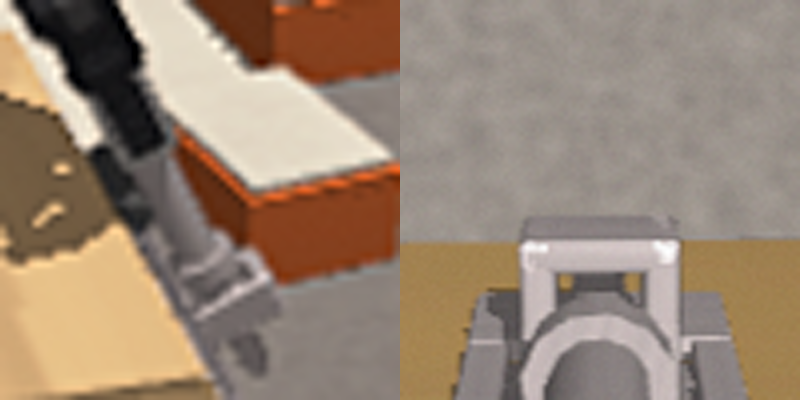

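The pin's shank is through the loop and its tip shows below the staple, with the collar about 5 mm above it. I'll lower it a little more and release.

```bash
python3 -m inch '[[[0,0,0.4],[0,0,0]],[[0,0,0],[0,0,0]]]'
python3 -m inch '[[[0,0,0],[0,0,0]],[[0,0,0],[0,0,0]],[[0,0,0],[0,0,0]],[[0,0,0],[0,0,0]],[[0,0,0],[0,0,0]]]' 0
python3 -m inch '[[[0,0,-1],[0,0,0]],[[0,0,-2.5],[0,0,0]],[[0,0,-4],[0,0,0]],[[0,0,-4],[0,0,0]],[[0,0,-2],[0,0,0]],[[0,0,0],[0,0,0]],[[0,0,0],[0,0,0]],[[0,0,0],[0,0,0]]]'
python3 - <<'E'
from h import *
st();a=grab('side','s7')['img'];b=grab('wrist','w9')['img'];w=load('w9');s=load('s7')
n=np.array([c25,0,s25]);u=np.array([-s25,0,c25]);S=np.array([.637,.0483,.1064])
print('seated top/collar w',proj(w,[S+.098*u,S+.012*u]).round(1),'s',proj(s,[S+.098*u,S+.012*u,S-.042*u]).round(1))
cv2.imwrite('pics/c10.png',np.hstack([cv2.resize(a[130:210,300:380],(400,400),interpolation=cv2.INTER_CUBIC),cv2.resize(b[30:270,195:435],(400,400),interpolation=cv2.INTER_CUBIC)])[:,:,::-1])
E
```

```text
clock: 19.15
position: [0.6091, 0.0487, 0.1695]
orientation: [0.976, 0.002, 0.217, 0.001]
contact_force: [0.6, -0.6, -1.3]
width: 0.166
clock: 19.77
position: [0.6091, 0.0488, 0.1696]
orientation: [0.976, 0.002, 0.217, 0.001]
contact_force: [-0.2, 0.6, 0.5]
width: 0.999
clock: 20.78
position: [0.5512, 0.0488, 0.29]
orientation: [0.976, 0.002, 0.216, 0.001]
contact_force: [-0.1, 0.3, -0.1]
width: 1.003
20.77 [0.5512 0.0488 0.29  ] [ 0.422 -0.    -0.907] [-0.1  0.3 -0.1] [-0.09 -0.16  1.85  0.04  1.01  1.46] 1.0
seated top/collar w [[315.2 196.5]
 [314.9 168.7]] s [[326.  161.2]
 [341.2 189.7]
 [350.  206.3]]
```

The picture limit is reached, so I check the seating numerically along the predicted pin axis.

Run:
```python
from h import *
n=np.array([c25,0,s25]);u=np.array([-s25,0,c25]);S=np.array([.637,.0483,.1064])
for f,off in (('s7',0),('s7',-.002),('s7',-.004)):
  d=load(f);im=d['img'];print(f,off)
  for z in range(-52,116,4):
    p=proj(d,S+off*n+z/1000*u)[0];c=cv2.getRectSubPix(im,(1,1),(float(p[0]),float(p[1])))[0,0]
    print(z,c.tolist(),end=' ')
  print()
# perpendicular width profile in side view at several heights (grey pixel run)
d=load('s7');im=d['img'].astype(int)
for v in range(156,212,2):
  row=im[v,315:360];print(v,''.join('#' if (x.max()-x.min()<22 and x.max()<185) else '.' for x in row))
# wrist
d=load('w9');im=d['img'].astype(int)
for v in range(130,250,4):
  row=im[v,280:350];print(v,''.join('#' if (x.max()-x.min()<18 and x.max()<135) else ('+' if x.max()-x.min()<18 else '.') for x in row))
```

```text
s7 0
-52 [135, 126, 120] -48 [127, 118, 113] -44 [112, 104, 102] -40 [105, 97, 96] -36 [84, 77, 78] -32 [88, 81, 81] -28 [98, 90, 88] -24 [89, 81, 82] -20 [101, 94, 92] -16 [112, 103, 102] -12 [111, 102, 101] -8 [111, 102, 101] -4 [147, 137, 135] 0 [129, 119, 118] 4 [124, 116, 114] 8 [162, 151, 149] 12 [131, 121, 120] 16 [127, 118, 116] 20 [129, 118, 118] 24 [130, 121, 120] 28 [129, 121, 120] 32 [128, 121, 120] 36 [130, 121, 119] 40 [130, 122, 121] 44 [130, 121, 121] 48 [130, 121, 121] 52 [131, 123, 122] 56 [132, 124, 122] 60 [133, 125, 124] 64 [132, 124, 123] 68 [133, 125, 124] 72 [133, 125, 123] 76 [134, 125, 123] 80 [132, 122, 122] 84 [129, 119, 119] 88 [125, 116, 115] 92 [145, 134, 132] 96 [169, 154, 155] 100 [208, 193, 180] 104 [227, 216, 197] 108 [227, 216, 197] 112 [226, 216, 196] 
s7 -0.002
-52 [136, 127, 120] -48 [124, 114, 110] -44 [99, 92, 90] -40 [89, 82, 82] -36 [90, 83, 83] -32 [92, 84, 84] -28 [93, 85, 84] -24 [91, 83, 84] -20 [93, 86, 86] -16 [109, 100, 100] -12 [111, 101, 101] -8 [111, 103, 101] -4 [159, 148, 146] 0 [121, 113, 112] 4 [118, 110, 108] 8 [148, 137, 135]
[... 4233 characters left out ...]
.........................
214 ......................................................................
218 ......................................................................
222 ......................................................................
226 ......................................................................
230 ......................................................................
234 ......................................................................
238 ......................................................................
242 ......................................................................
246 ......................................................................
```

```bash
python3 -m inch '[[[0,0,-2],[0,0,0]],[[0,0,-2],[0,0,0]],[[0,0,0],[0,0,0]],[[0,0,0],[0,0,0]]]'
python3 -c "
from workcell import r
print(r.finish_job())"
```

```text
clock: 21.38
position: [0.5346, 0.0488, 0.3268]
orientation: [0.976, 0.002, 0.216, 0.001]
contact_force: [0.4, -0.0, 0.4]
width: 0.997
the job is handed in; nothing more can be done
None
```

I swung the hasp over and pressed it flat until it stopped firmly at about 11 N. Then I took the steel drop pin from its rest, lowered it through the staple, let go about 3 mm above its seat and backed away. I handed the job in at about 21.4 s.

**Last checks:**
- **Hasp:** a close wrist view after the press, before I fetched the pin, showed the staple standing up through the slot and the hasp flat.
- **Pin:** in the final side image, the pin's top lies 96–100 mm up the slope from the staple's origin, against 98 mm when seated. Brighter pixels appear where the staple's edge and collar should meet, and the shank shows below the staple.
- **Robot:** the gripper is fully open and well clear, and the force reads about zero.

**Not confirmed or slightly off:**
- **Final picture:** the viewer's limit had been reached, so I checked the last image from pixel values only.
- **Staple position:** the side camera put the staple about 2–3 mm nearer the case than the wrist camera did. The pin went in without noticeable force.
- **Bystanders:** I did not check the bolt, puzzles or coloured pins at the end, but the arm never worked close to them.

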